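# Specimen on the pedestal, spring lens arm held in

## Task

Set the amber (orange) specimen mount flat and centred on the small raised pedestal of the viewing stand, without dropping it, and let go of it while the lens arm is still swung aside. Then take the blue handle of the spring-loaded lens arm, swing the arm over the specimen all the way to its stop and keep holding it there: finish while still holding it, with the specimen still in place. Leave the other two mounts, the pipette-tip rack and the jar alone.

Things in the scene. Friction and masses are not known exactly. Their poses are not given: they have to be found in the camera images.
- amber_mid (a point): The amber (orange) resin specimen mount, loose upright disc 40 mm in diameter and 24 mm high, about 60 g, with a small bright metal piece in its top face; the point is its centre, 12 mm above its underside. It stands on the bench at the start.
- seat (a point): Centre of the pedestal's top face on the viewing stand: flat aluminium disc 32 mm in diameter, no rim, 70 mm above the bench, on a post 16 mm thick (40 mm at its foot). The stand is fixed: a dark steel base plate 170 x 220 mm, 16 mm high, carries the pedestal and, 100 mm from it (centre to centre), a white pivot column 30 to 34 mm thick (44 mm at its foot).
- pivot (a point): Point on the vertical hinge axis of the lens arm, above the pivot column, level with the middle of the handle (148 mm above the bench). The column with the arm's black hub and coil spring on it reaches 153 mm above the bench.
- handle (a point): Middle of the blue handle: upright round pin, 14 mm in diameter, 50 mm tall, on top of the lens arm's free end, 150 mm from the hinge axis. The point is on the pin's axis, 25 mm below its top and 25 mm above the arm's top face, 148 mm above the bench.
- lens (a point): Centre of the clear lens in the lens arm, in a black ring 58 mm in outer diameter, 100 mm from the hinge axis on the way to the handle. The black arm is 16 mm wide and 8 mm thick, its underside 115 mm above the bench, so it passes 21 mm over a mount on the pedestal. The point is 4 mm above the underside.
- swing_arm (a joint): Lens arm's angle about its vertical pivot, rad: 0 at rest, swung aside (the spring keeps it there and returns it when let go); grows anticlockwise seen from above; 1.2 at the stop, with the lens right above the pedestal. Spring torque about 0.28 N m at rest, 0.70 N m at the stop: 1.9 N and 4.7 N at the handle.
- black_mid (a point): Bystander. Black resin specimen mount, loose upright disc 40 mm in diameter and 24 mm high, about 60 g, with a small bright metal piece in its top face; the point is its centre, 12 mm above its underside.
- green_mid (a point): Bystander. Green resin specimen mount, loose upright disc 40 mm in diameter and 24 mm high, about 60 g, with a small bright metal piece in its top face; the point is its centre, 12 mm above its underside.
- tip_rack: Bystander. Blue pipette-tip rack with a white top and yellow tips, loose, 85 x 120 mm (its own x, y), 59 mm high; origin at the centre of its underside.
- jar: Bystander. Amber glass jar with a black cap, loose, 54 mm in diameter, 75 mm high; origin at the centre of its underside.
Mind the look-alikes: they are no part of the job. There is more than one size of the part that bears amber_mid; the job needs the middle-sized.

How it is judged:
By the outcome, as a careful person would: the job done as asked, in the order asked, and still so for the second after the job is handed in, while the arm keeps its last pose, push and grip.
It also fails if it takes over 48 s, if anything falls off the work surface, if the arm or the gripper's body presses on something with over 40 N, if the wrist force passes 120 N, or if a joint passes its speed limit or range.

## Robot

A 6-joint arm with a two-finger parallel gripper is mounted at the origin on the work surface. World frame = base frame: x ahead of the robot, y to its left, z up, the work surface at z = 0. Lengths are in m, angles in rad, forces in N, time in s.
With the tool pointing down it reaches from about 0.375 to 0.975 m from the base axis. Payload 3.8 kg.
Tool frame: the origin (TCP) lies midway between the tips of the shut fingers; the grasp point (between the pads) lies 19 mm behind it; z points along the fingers, y is the line along which they close (so a half turn about z gives the same grasp; the last joint's range is limited). The gripper opens to 85 mm and grips with 20 to 120 N. Pads are 22 mm wide; open, the fingers measure 114 mm over their backs; the gripper's body (76 mm by 85 mm) begins 54 mm behind the grasp point. The pads swing forward as they close: fully open they stand 13 mm farther back than shut.
Start: joints at [-0.037, 0.264, 1.604, -0, 1.274, -0.037], TCP at [0.675, -0, 0.231] pointing down, gripper open.
Joint ranges: [-2.63, 2.63], [-0.94, 2.18], [0.31, 2.57], [-1.31, 4.45], [0, 2.66], [-2.55, 2.55]. Speed limits (rad/s): [2.57, 2.57, 3.14, 3.14, 3.14, 3.14].

## Interface

Orientations are given as a rotation vector (axis times angle).
In Python, from workcell import bot gives the robot as it stands.
- The arm moves only by the tool jog_arm, never from a script. Its argument "motion" is a list of rows, each a list of 5 numbers: the opening, from -1 (shut) to 1 (fully open), then the shift along the tool's x, y, z in mm, then the turn about the tool's z in degrees. In form: [[claw, x, y, z, twist], ...]. A call has 1 to 10 rows; each row shifts and turns the commanded pose from where the row before left it, along the tool's axes as they then stand; what a row does not reach is not made up. A row lasts 1/12 s, in which the tool goes at most 41.7 mm and 7.16 degrees, less where a joint would pass 70% of its speed; a pose out of reach is approached as far as the arm can. A call with a gripper value outside its range is refused whole. The fingers move at their own pace and stop on an object; "force" is the grip in N (left out, the last holds). Time passes only in rows, so rows that do not move let the fingers close. It gives the time, the measured TCP pose, the force, the opening and the grip force at its end, in the units of the state.
- bot.read_state(): the state, without advancing time (a new reading comes with each control period).
- bot.read_camera(name): name is "scene" or "side" or "wrist"; returns (picture, depth): 384x512x3 uint8, red, green, blue; 384x512 float32, m along the optical axis (not along the pixel's ray), 0 where there is no reading.
- bot.get_calibration(name): a dict with "vfov" (degrees; the focal length in pixels is half the picture's height over the tangent of half this angle, whatever the lens; pixels are square), "cx", "cy" (the principal point, pixels), "dist" ([k1, k2, p1, p2, k3] as OpenCV has them; the pictures are not rectified), "rvec" (rotation vector, rad) and "tvec" (3), from world to camera coordinates, as OpenCV has them; the wrist camera has in their place "tool_from_camera" (4x4, takes a point from camera to tool coordinates, whose origin is the TCP and whose axes are the flange's). Camera axes: x right, y down, z forward; pixel columns grow to the right and rows downward; lengths in m; the calibration is good to about 2 mm. A picture is of the moment at which its call begins: read the wrist's pose just before it. get_calibration takes no time and is no camera call.
- bot.finish_job(): hands the job in; it is judged then, once.
The state is a dict: "time": time; "q": joint angles; "joint_vel": joint speeds; "joint_torque": joint torques, N m; "tool_pos": TCP position; "tcp_rot": TCP orientation; "wrist_force": force on the tool from outside, world axes, zero at the start; "torque": the same for the moment, N m; "width": opening from 0.0 (shut) to 1.0 (fully open); "grip_force": force on a finger pad.
Only numpy, scipy, OpenCV 4.12 (cv2) and the standard library are available. Lean on these libraries where they do the work, as an engineer would, in place of code of your own. Each camera call takes 0.05 s, during which the arm holds its last target. There are 200 camera calls.

## Working session

There is one attempt and no reset: what is moved stays moved. The work goes in short steps, Python scripts to look and compute and a tool call to move; the robot and the scene stay as the last step left them, time stands still between calls to the robot, and variables do not carry over. Pictures are saved under pics/ and viewed, at most 10 in all, crops included, and the job is handed in when it is done.

Besides the shell and the picture viewer there is one more tool, called after ">>>" by a JSON object that holds its "name" and its "arguments", one argument or row to a line. jog_arm: Moves the arm, as the interface text tells. Its arguments: {"type":"object","properties":{"motion":{"type":"array"},"force":{"type":"number"}},"required":["motion"]}

```bash
mkdir -p pics; cat > h.py <<'E'
import numpy as np, cv2
from scipy.spatial.transform import Rotation as R
from workcell import bot
def K(c):
    f=192/np.tan(np.radians(c["vfov"])/2); return np.array([[f,0,c["cx"]],[0,f,c["cy"]],[0,0,1]])
def snap(name):
    s=bot.read_state(); im,d=bot.read_camera(name); c=bot.get_calibration(name)
    if name=="wrist":
        T=np.eye(4); T[:3,:3]=R.from_rotvec(s["tcp_rot"]).as_matrix(); T[:3,3]=s["tool_pos"]; T=T@np.array(c["tool_from_camera"])
    else:
        T=np.eye(4); Rm=R.from_rotvec(c["rvec"]).as_matrix(); T[:3,:3]=Rm.T; T[:3,3]=-Rm.T@np.array(c["tvec"])
    return im,d,c,T
def save(im,fn,crop=None,k=1):
    if crop: im=im[crop[1]:crop[3],crop[0]:crop[2]]
    cv2.imwrite("pics/"+fn,cv2.cvtColor(cv2.resize(im,None,fx=k,fy=k,interpolation=cv2.INTER_CUBIC),cv2.COLOR_RGB2BGR))
def ray(c,T,px):
    u=cv2.undistortPoints(np.array([[px]],float),K(c),np.array(c["dist"],float))[0,0]
    return T[:3,3],T[:3,:3]@np.array([u[0],u[1],1])
def atz(c,T,px,z):
    o,r=ray(c,T,px); return o+r*(z-o[2])/r[2]
def cloud(c,T,d):
    v,u=np.mgrid[0:384,0:512]; p=np.stack([u,v],-1).reshape(-1,1,2).astype(float)
    n=cv2.undistortPoints(p,K(c),np.array(c["dist"],float))[:,0]
    P=np.c_[n,np.ones(len(n))]*d.reshape(-1,1); return (P@T[:3,:3].T+T[:3,3]).reshape(384,512,3)
E
python3 - <<'E'
from h import *
a=snap("scene");b=snap("side")
save(a[0],"scene.png",None,1.5);save(b[0],"side.png",None,1.5)
import pickle;pickle.dump((a,b),open("ab.pkl","wb"))
print(bot.read_state())
E
```

```text
{'time': 0.1, 'q': array([-3.68676298e-02,  2.64676906e-01,  1.60527556e+00,  1.41928390e-05,
        1.27372493e+00, -3.69239060e-02]), 'joint_vel': array([-0.00084108,  0.00017402, -0.00209064, -0.00293419,  0.00206049,
       -0.0008309 ]), 'joint_torque': array([ 2.96398039e-04, -5.16707003e+01, -3.68589377e+01,  1.30520286e-05,
        6.22219843e-03,  5.24967299e-05]), 'tool_pos': array([6.74313013e-01, 5.00615941e-05, 2.30066568e-01]), 'tcp_rot': array([-2.22029643e+00, -2.22041212e+00,  2.21188267e-03]), 'wrist_force': array([-0.16981283, -0.36282311, -0.38206018]), 'torque': array([ 0.00942714,  0.00085246, -0.0073336 ]), 'grip_force': 0.0, 'width': 0.999249005407489}
```

View pics/scene.png

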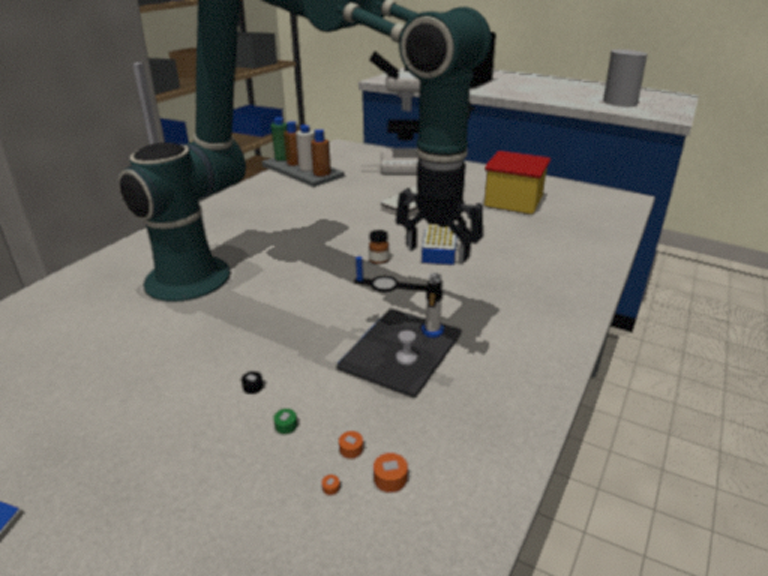

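View pics/side.png

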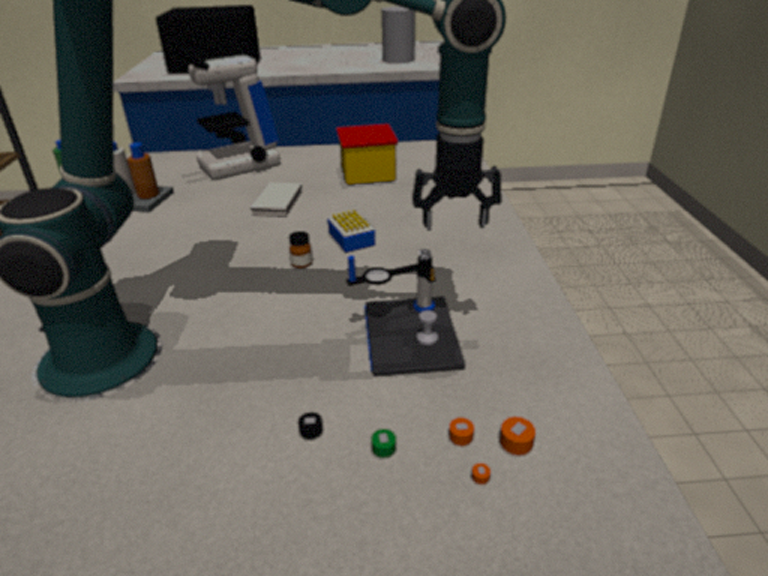

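Both pictures show three amber discs. In the scene picture (displayed pixels) they are at (351,443) middle-sized, (390,471) large and (330,484) small. The one at (351,443) matches the 40 mm black and green mounts, so it fits. The pedestal top is at about (407,337), the column top at (435,280) and the handle at (360,268). I'll measure these and confirm the mount with a crop.

```bash
python3 - <<'E'
from h import *
import pickle
a,b=pickle.load(open("ab.pkl","rb"))
save(a[0],"crop.png",(150,160,320,340),4.4/1.35)
for n,(im,d,c,T) in zip("ab",(a,b)):
    P=cloud(c,T,d); hsv=cv2.cvtColor(im,cv2.COLOR_RGB2HSV)
    m=((hsv[...,0]<14)&(hsv[...,1]>170)&(hsv[...,2]>90)).astype(np.uint8)
    k,l,s,ce=cv2.connectedComponentsWithStats(m)
    for i in range(1,k):
        if s[i,4]>25 and ce[i,1]>250:
            q=P[l==i]; q=q[q[:,2]>.004]; print(n,ce[i].round(1),s[i],np.ptp(q,axis=0).round(3),q[:,2].max().round(3), atz(c,T,ce[i],.016).round(4))
    g=((hsv[...,0]>100)&(hsv[...,0]<125)&(hsv[...,1]>150)).astype(np.uint8)
    q=P[(g>0)&(P[...,2]>.125)&(P[...,2]<.18)&(P[...,0]>.3)&(P[...,0]<.8)&(abs(P[...,1])<.4)]
    print(n,"handle",len(q),np.median(q,axis=0),q.min(0),q.max(0))
px={'a':dict(seat=(407,337),col=(435,280),handle=(360,268),lens=(384,284)),'b':dict(seat=(428,317),col=(424,255),handle=(351.5,269),lens=(377,276))}
zz=dict(seat=.07,col=.153,handle=.148,lens=.119)
for n,(im,d,c,T) in zip("ab",(a,b)):
    for k,v in px[n].items(): print(n,k,atz(c,T,np.array(v)/1.5,zz[k]).round(4))
E
```

```text
a [233.4 296.6] [227 288  15  17 154] [0.036 0.038 0.022] 0.028 [ 0.6545 -0.251   0.016 ]
a [259.6 315.2] [250 303  21  24 332] [0.289 0.48  0.67 ] 0.677 [ 0.7361 -0.2677  0.016 ]
a [220.2 323.3] [215 317  11  12  69] [0.344 0.407 0.671] 0.677 [ 0.6717 -0.3309  0.016 ]
a handle 49 [0.49588546 0.03326858 0.15035748] [0.48919288 0.02732565 0.12509912] [0.64751489 0.07421943 0.17447012]
b [307.6 287.5] [300 279  16  18 184] [0.036 0.038 0.021] 0.027 [ 0.6522 -0.2522  0.016 ]
b [345.2 290.1] [334 278  23  25 347] [0.254 0.609 0.69 ] 0.695 [ 0.7377 -0.2676  0.016 ]
b [320.4 315.3] [315 309  12  13  97] [0.026 0.027 0.011] 0.018 [ 0.6657 -0.3324  0.016 ]
b handle 57 [0.49223721 0.0326923  0.14638669] [0.48725098 0.02892255 0.12571877] [0.64205901 0.07211911 0.17362131]
a seat [ 0.6317 -0.0193  0.07  ]
a col [0.6447 0.0651 0.153 ]
a handle [0.4928 0.0414 0.148 ]
a lens [0.5404 0.0531 0.119 ]
b seat [ 0.6288 -0.0232  0.07  ]
b col [0.6306 0.062  0.153 ]
b handle [0.4924 0.0335 0.148 ]
b lens [0.5397 0.0502 0.119 ]
```

View pics/crop.png

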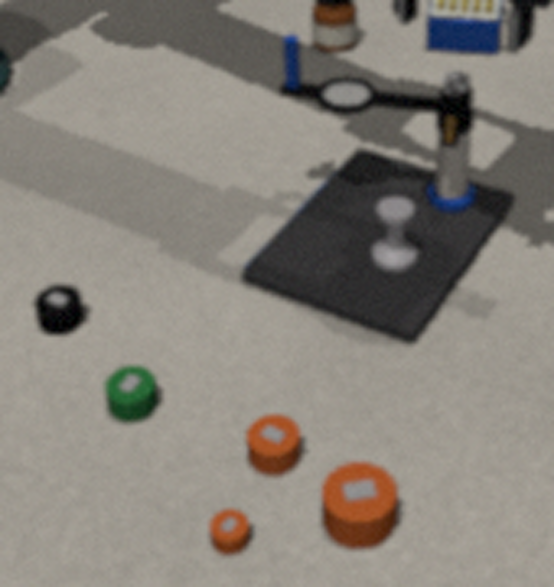

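The crop confirms it: the middle-sized amber disc at crop (273,443) is the same size as the green and black ones (measured about 38 mm). I'm moving above it.

>>> {"name": "jog_arm", "arguments": {
  "motion": [
    [0.6,-32,-2.5,8,0],
    [0.6,-32,-2.5,8,0],
    [0.6,-32,-2.5,8,0],
    [0.6,-32,-2.5,8,0],
    [0.6,-32,-2.5,8,0],
    [0.6,-32,-2.5,8,0],
    [0.6,-32,-2.5,8,0],
    [0.6,-27,-3.5,8,0],
    [0.6,0,0,0,7],
    [0.6,0,0,0,7]
  ]
}}

```text
time: 0.93
tool_pos: [0.6524, -0.253, 0.1652]
tcp_rot: [-2.482, -1.922, 0.003]
wrist_force: [0.2, 0.5, 0.1]
width: 0.798
grip_force: 0.0
```

>>> {"name": "jog_arm", "arguments": {
  "motion": [
    [0.6,0,0,0,7],
    [0.6,0,0,0,7],
    [0.6,0,0,0,7],
    [0.6,0,0,0,7],
    [0.6,0,0,0,7],
    [0.6,0,0,0,7],
    [0.6,0,0,0,7],
    [0.6,0,0,0,7],
    [0.6,0,0,0,7],
    [0.6,0,0,0,7]
  ]
}}

```text
time: 1.77
tool_pos: [0.6536, -0.2508, 0.1665]
tcp_rot: [-3.137, -0.155, 0.002]
wrist_force: [-0.3, 0.6, 0.4]
width: 0.801
grip_force: 0.0
```

>>> {"name": "jog_arm", "arguments": {
  "motion": [
    [0.6,0,0,0,6],
    [0.6,0,0,0,0],
    [0.6,0,0,0,0]
  ]
}}

```text
time: 2.02
tool_pos: [0.6537, -0.2508, 0.1667]
tcp_rot: [-3.141, -0.005, 0.001]
wrist_force: [0.6, -0.5, 0.2]
width: 0.804
grip_force: 0.0
```

```bash
python3 - <<'E'
from h import *
s=bot.read_state(); print(s["tool_pos"],s["q"],s["width"]); print(R.from_rotvec(s["tcp_rot"]).as_matrix().round(3))
im,d,c,T=snap("wrist"); save(im,"w1.png",None,1.2)
P=cloud(c,T,d); hsv=cv2.cvtColor(im,cv2.COLOR_RGB2HSV)
m=((hsv[...,0]<14)&(hsv[...,1]>150)&(hsv[...,2]>60)).astype(np.uint8)
k,l,st,ce=cv2.connectedComponentsWithStats(m)
for i in range(1,k):
    if st[i,4]>100:
        q=P[l==i]; t=q[q[:,2]>.019]; print(ce[i].round(),st[i],((t.min(0)+t.max(0))/2).round(4),np.ptp(t,axis=0).round(3) if len(t) else 0)
E
```

```text
[ 0.65365838 -0.25084564  0.16666871] [-4.02022647e-01  3.53785474e-01  1.60923822e+00  5.50996535e-05
  1.17959427e+00  1.16584365e+00] 0.8036752679053092
[[ 1.     0.003 -0.001]
 [ 0.003 -1.     0.   ]
 [-0.001 -0.    -1.   ]]
[256. 180.] [236 161  41  39 838] [ 0.679  -0.2479  0.1651] [0.088 0.039 0.288]
```

View pics/w1.png

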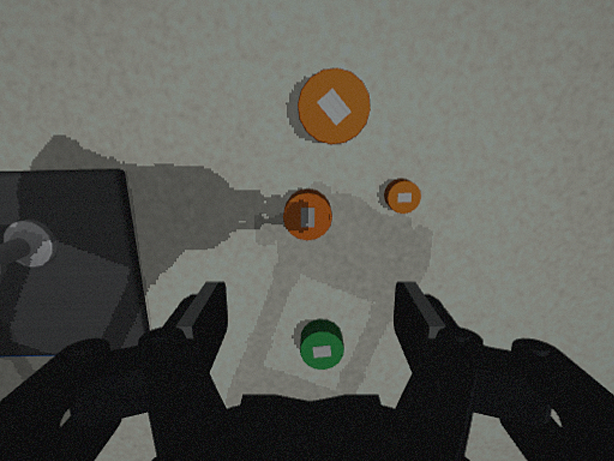

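The wrist view shows the middle amber disc at displayed (307,215), the large one at (334,106), the small one at (402,196) and green at (321,345). The fingers frame the bottom of the picture.

```bash
python3 - <<'E'
from h import *
im,d,c,T=snap("wrist")
print(atz(c,T,(256.3,180),.022),T[:3,3])
P=cloud(c,T,d); q=P[162:200,236:277].reshape(-1,3); t=q[(q[:,2]>.018)&(q[:,2]<.03)]
print(len(t),(np.percentile(t,2,axis=0)+np.percentile(t,98,axis=0))/2,np.ptp(t,axis=0))
for p in [(40/1.2,244/1.2)]: print(atz(c,T,p,.07))
E
```

```text
[ 0.65427966 -0.24823601  0.022     ] [ 0.72308314 -0.25014408  0.30917254]
1261 [ 0.65412966 -0.24792286  0.0235432 ] [0.03742834 0.03880784 0.00793629]
[ 0.6455313  -0.06413194  0.07      ]
```

>>> {"name": "jog_arm", "arguments": {
  "motion": [
    [0.6,0.5,-3,25,0],
    [0.6,0,0,30,0],
    [0.6,0,0,30,0],
    [0.6,0,0,30,0],
    [0.6,0,0,25,0],
    [0.6,0,0,15,0],
    [0.6,0,0,8,0],
    [0.6,0,0,2,0],
    [0.6,0,0,0,0],
    [0.6,0,0,0,0]
  ]
}}

```text
time: 2.95
tool_pos: [0.6561, -0.2487, 0.0043]
tcp_rot: [3.14, 0.0, 0.005]
wrist_force: [0.5, 0.0, 1.2]
width: 0.798
grip_force: 0.0
```

>>> {"name": "jog_arm", "arguments": {
  "motion": [
    [-0.1,0,0,0,0],
    [-0.3,0,0,0,0],
    [-0.6,0,0,0,0],
    [-1,0,0,0,0],
    [-1,0,0,0,0],
    [-1,0,0,0,0],
    [-1,0,0,0,0],
    [-1,0,0,0,0]
  ],
  "force": 35
}}

```text
time: 3.62
tool_pos: [0.6559, -0.2486, 0.0043]
tcp_rot: [3.14, 0.0, 0.004]
wrist_force: [-0.7, -0.3, 6.8]
width: 0.451
grip_force: 35.6
```

>>> {"name": "jog_arm", "arguments": {
  "motion": [
    [-1,0,0,-10,0],
    [-1,0,0,-20,0],
    [-1,0,0,-30,0],
    [-1,0,0,-30,0],
    [-1,0,0,-30,0],
    [-1,-10,-20,-30,0],
    [-1,-10,-25,-30,0],
    [-1,-15,-30,-15,0],
    [-1,-15,-25,0,0],
    [-1,0,0,0,0]
  ]
}}

```text
time: 4.45
tool_pos: [0.6027, -0.144, 0.1996]
tcp_rot: [-3.14, -0.004, -0.001]
wrist_force: [-0.6, 0.2, -1.6]
width: 0.453
grip_force: 35.4
```

>>> {"name": "jog_arm", "arguments": {
  "motion": [
    [-1,0,0,0,0],
    [-1,0,0,0,0]
  ]
}}

```text
time: 4.62
tool_pos: [0.6044, -0.1481, 0.1974]
tcp_rot: [3.141, 0.001, 0.0]
wrist_force: [-0.4, -0.4, -0.2]
width: 0.451
grip_force: 35.4
```

```bash
python3 - <<'E'
from h import *
im,d,c,T=snap("wrist"); save(im,"w2.png",None,1.5)
import pickle;pickle.dump((im,d,c,T),open("w2.pkl","wb"))
P=cloud(c,T,d); q=P.reshape(-1,3)
t=q[(abs(q[:,2]-.07)<.006)&(np.hypot(q[:,0]-.63,q[:,1]+.021)<.03)]
print(len(t),(np.percentile(t,2,axis=0)+np.percentile(t,98,axis=0))/2,np.median(t,axis=0),np.ptp(t,axis=0))
E
```

```text
1064 [ 0.63022847 -0.01685926  0.06841555] [ 0.63051046 -0.0174628   0.06964191] [0.03150548 0.03296427 0.00789464]
```

View pics/w2.png

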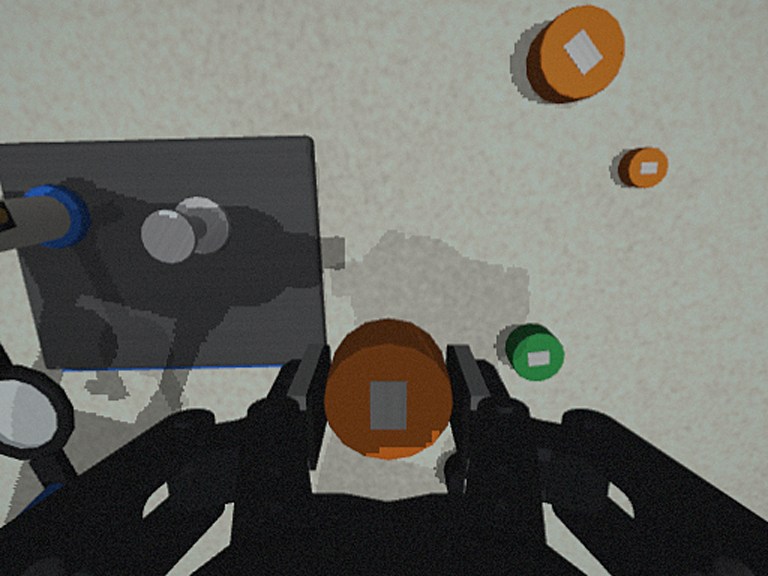

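The mount is held between the pads, with its top centre at displayed (388,402). The pedestal top is at (168,236).

```bash
python3 - <<'E'
from h import *
import pickle
im,d,c,T=pickle.load(open("w2.pkl","rb")); s=bot.read_state()
print("seat",atz(c,T,(168/1.5,236/1.5),.07)); P=cloud(c,T,d)
q=P[225:310,210:308].reshape(-1,3); t=q[(q[:,2]>.19)]; zt=np.median(t[:,2]); print("ztop",zt,s["tool_pos"])
for z in(.215,.219): print(atz(c,T,(388/1.5,402/1.5),z))
t=t[abs(t[:,2]-zt)<.003]; print((np.percentile(t,1,axis=0)+np.percentile(t,99,axis=0))/2,np.ptp(t,axis=0))
E
```

```text
seat [ 0.63005936 -0.01680399  0.07      ]
ztop 0.21677413761555614 [ 0.60452944 -0.1485573   0.19705316]
[ 0.6023784  -0.14761405  0.215     ]
[ 0.60466156 -0.14760736  0.219     ]
[ 0.60348125 -0.14752251  0.21646599] [0.04000879 0.04345062 0.0059839 ]
```

>>> {"name": "jog_arm", "arguments": {
  "motion": [
    [-1,3,-15,0,0],
    [-1,4,-20,0,0],
    [-1,4,-20,0,0],
    [-1,4,-20,0,0],
    [-1,4,-20,0,0],
    [-1,3.5,-18,0,0],
    [-1,3,-12,0,0],
    [-1,1,-6,0,0],
    [-1,0,0,0,0],
    [-1,0,0,0,0]
  ]
}}

```text
time: 5.5
tool_pos: [0.631, -0.0173, 0.1969]
tcp_rot: [3.141, 0.0, -0.001]
wrist_force: [-0.5, -0.1, -0.5]
width: 0.453
grip_force: 35.4
```

>>> {"name": "jog_arm", "arguments": {
  "motion": [
    [-1,0,0,15,0],
    [-1,0,0,20,0],
    [-1,0,0,25,0],
    [-1,0,0,25,0],
    [-1,0,0,15,0],
    [-1,0,0,8,0],
    [-1,0,0,2,0],
    [-1,0,0,0,0],
    [-1,0,0,0,0],
    [-1,0,0,0,0]
  ]
}}

```text
time: 6.33
tool_pos: [0.6324, -0.0173, 0.0891]
tcp_rot: [3.141, -0.0, 0.005]
wrist_force: [0.0, -0.2, 0.0]
width: 0.454
grip_force: 35.4
```

```bash
python3 - <<'E'
from h import *
s=bot.read_state();print(s["tool_pos"],s["wrist_force"])
im,d,c,T=snap("side"); save(im,"s2.png",(220,130,340,240),6)
im,d,c,T=snap("wrist");P=cloud(c,T,d)
q=P[225:310,210:308].reshape(-1,3); t=q[(q[:,2]>s["tool_pos"][2]+.01)&(q[:,2]<s["tool_pos"][2]+.03)]; zt=np.median(t[:,2])
t=t[abs(t[:,2]-zt)<.003]; print(zt,(np.percentile(t,1,axis=0)+np.percentile(t,99,axis=0))/2)
E
```

```text
[ 0.63238832 -0.01729864  0.089125  ] [ 0.03528336 -0.16849012  0.04656652]
0.10848276226909437 [ 0.6312888  -0.01661974  0.10819289]
```

View pics/s2.png

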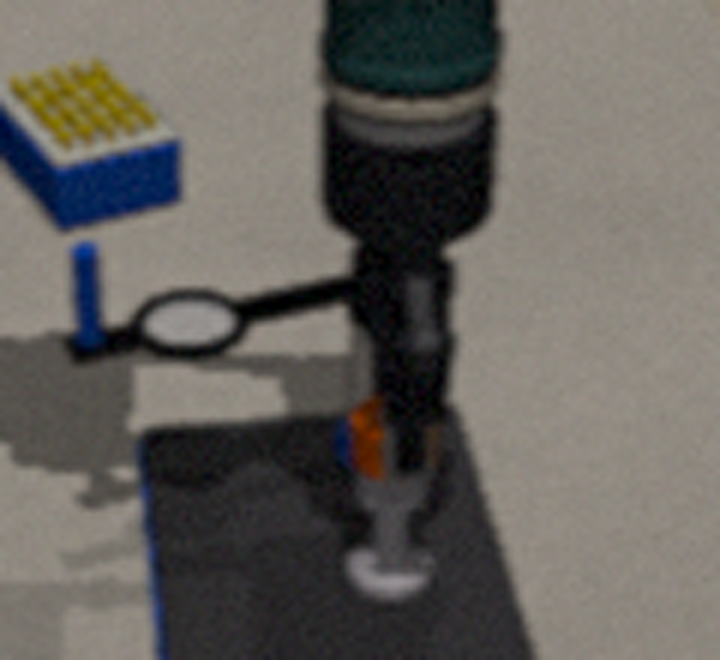

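The side view shows the mount at (365,440), just above the pedestal top at (395,490). I'll correct x by 1 mm and lower it.

>>> {"name": "jog_arm", "arguments": {
  "motion": [
    [-1,-1.3,0,5,0],
    [-1,0,0,4,0],
    [-1,0,0,2,0],
    [-1,0,0,0,0],
    [-1,0,0,0,0]
  ]
}}

```text
time: 6.85
tool_pos: [0.6293, -0.0169, 0.0758]
tcp_rot: [-3.142, -0.0, 0.001]
wrist_force: [-0.4, -0.2, -0.5]
width: 0.451
grip_force: 35.4
```

>>> {"name": "jog_arm", "arguments": {
  "motion": [
    [-1,0,0,1,0],
    [-1,0,0,0.7,0],
    [-1,0,0,0,0]
  ]
}}

```text
time: 7.1
tool_pos: [0.6297, -0.017, 0.0745]
tcp_rot: [-3.142, -0.0, 0.0]
wrist_force: [0.6, -0.4, 0.1]
width: 0.455
grip_force: 35.4
```

>>> {"name": "jog_arm", "arguments": {
  "motion": [
    [-1,1,0,0.7,0],
    [-1,0,0,0.5,0],
    [-1,0,0,0,0]
  ]
}}

```text
time: 7.35
tool_pos: [0.63, -0.017, 0.0743]
tcp_rot: [3.142, 0.0, -0.003]
wrist_force: [-4.6, -0.2, 6.9]
width: 0.451
grip_force: 36.0
```

>>> {"name": "jog_arm", "arguments": {
  "motion": [
    [0.0,0,0,0,0],
    [0.2,0,0,0,0],
    [0.4,0,0,0,0],
    [0.5,0,0,0,0],
    [0.6,0,0,0,0]
  ]
}}

```text
time: 7.77
tool_pos: [0.6308, -0.017, 0.0733]
tcp_rot: [-3.142, 0.0, -0.0]
wrist_force: [0.2, -0.2, -0.3]
width: 0.802
grip_force: 0.0
```

>>> {"name": "jog_arm", "arguments": {
  "motion": [
    [0.6,0,0,-10,0],
    [0.6,0,0,-20,0],
    [0.6,0,0,-30,0],
    [0.6,0,0,-30,0],
    [0.6,0,0,-30,0],
    [0.6,0,0,-10,0],
    [0.6,0,0,0,0],
    [0.6,0,0,0,0]
  ]
}}

```text
time: 8.43
tool_pos: [0.6309, -0.017, 0.204]
tcp_rot: [3.141, 0.0, 0.002]
wrist_force: [-0.4, -0.6, -1.0]
width: 0.8
grip_force: 0.0
```

```bash
python3 - <<'E'
from h import *
im,d,c,T=snap("wrist"); save(im,"w3.png",None,1.4)
P=cloud(c,T,d); q=P.reshape(-1,3)
t=q[(abs(q[:,2]-.094)<.004)&(np.hypot(q[:,0]-.63,q[:,1]+.017)<.03)]
print(len(t),(np.percentile(t,1,axis=0)+np.percentile(t,99,axis=0))/2,np.median(t,axis=0),np.ptp(t,axis=0))
A=np.c_[t[:,:2],np.ones(len(t))];print("slope",np.linalg.lstsq(A,t[:,2],rcond=None)[0])
hsv=cv2.cvtColor(im,cv2.COLOR_RGB2HSV)
g=(hsv[...,0]>100)&(hsv[...,0]<130)&(hsv[...,1]>120)
t=q[g.ravel()&(q[:,2]>.165)&(q[:,2]<.18)];print("handle",len(t),(t.min(0)+t.max(0))/2 if len(t) else 0)
E
```

```text
1584 [ 0.6292652  -0.01652045  0.09356536] [ 0.6295453  -0.01610692  0.0937515 ] [0.0399272  0.03910291 0.00596964]
slope [-0.00492563 -0.00348802  0.09675595]
handle 0 0
```

View pics/w3.png

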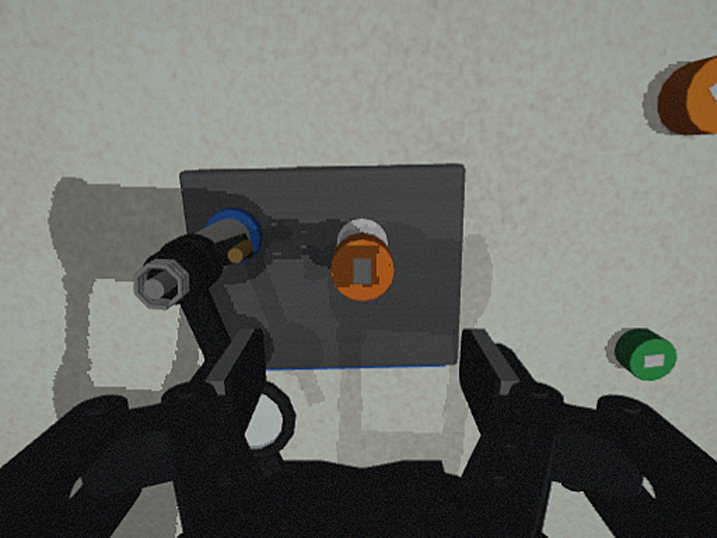

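The mount sits flat and centred to within about 1 mm at displayed (363,268). The column top is at (162,284). Next I'll look at the handle from behind.

>>> {"name": "jog_arm", "arguments": {
  "motion": [
    [0.6,-10,-2,-20,0],
    [0.6,-25,-6,-20,0],
    [0.6,-30,-8,0,0],
    [0.6,-30,-8,0,0],
    [0.6,-30,-8,0,0],
    [0.6,-30,-8,0,0],
    [0.6,-25,-8,0,0],
    [0.6,-15,0,0,0],
    [0.6,0,0,0,0],
    [0.6,0,0,0,0]
  ]
}}

```text
time: 9.32
tool_pos: [0.4343, 0.0311, 0.2414]
tcp_rot: [3.141, 0.001, -0.004]
wrist_force: [1.3, 0.3, 0.4]
width: 0.798
grip_force: 0.0
```

```bash
python3 - <<'E'
from h import *
s=bot.read_state();print(s["tool_pos"],s["q"])
im,d,c,T=snap("wrist"); save(im,"w4.png",None,1.4)
P=cloud(c,T,d); q=P.reshape(-1,3)
hsv=cv2.cvtColor(im,cv2.COLOR_RGB2HSV)
g=(hsv[...,0]>100)&(hsv[...,0]<130)&(hsv[...,1]>120)
t=q[g.ravel()&(q[:,2]>.168)&(q[:,2]<.178)];print("handle top",len(t),(t.min(0)+t.max(0))/2 if len(t) else 0,np.ptp(t,axis=0))
E
```

```text
[0.43432841 0.03105317 0.24142551] [ 1.42549914e-02 -2.09374126e-01  2.07062533e+00 -1.23353413e-04
  1.28303937e+00  1.58470234e+00]
handle top 319 [0.49322896 0.03835724 0.17226803] [0.01337324 0.01291818 0.00436471]
```

View pics/w4.png

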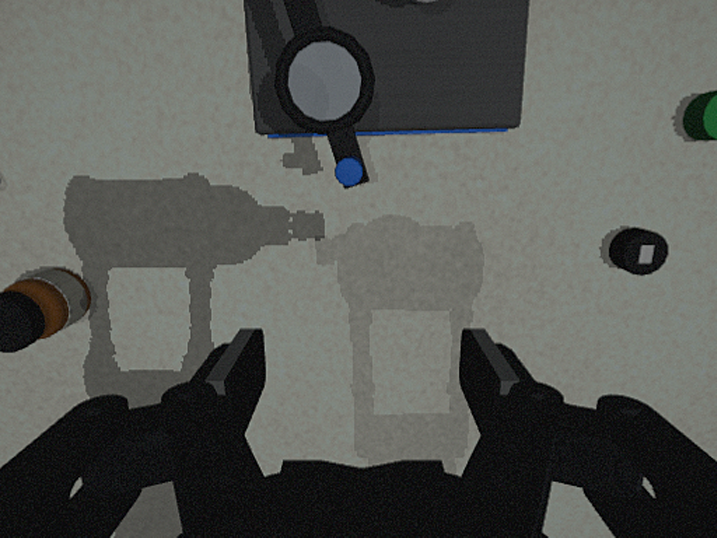

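The handle top is at displayed (348,172), and the lens ring and arm are clear of the gripper. The solved pivot is about (0.636,0.083). Now I'll take the handle with the fingers closing tangentially.

>>> {"name": "jog_arm", "arguments": {
  "motion": [
    [0.6,15,-2,0,0],
    [0.6,20,-2.5,0,0],
    [0.6,15,-2,0,0],
    [0.6,9,-1,0,0],
    [0.6,0,0,0,-5.8],
    [0.6,0,0,0,-5.8],
    [0.6,0,0,0,-5.7],
    [0.6,0,0,20,0],
    [0.6,0,0,20,0],
    [0.6,0,0,0,0]
  ]
}}

```text
time: 10.2
tool_pos: [0.4922, 0.0382, 0.1986]
tcp_rot: [-3.105, -0.472, 0.013]
wrist_force: [-0.7, -0.2, -0.7]
width: 0.803
grip_force: 0.0
```

>>> {"name": "jog_arm", "arguments": {
  "motion": [
    [0.6,0,0,0,0],
    [0.6,0,0,0,0]
  ]
}}

```text
time: 10.37
tool_pos: [0.4952, 0.0384, 0.2037]
tcp_rot: [-3.106, -0.472, 0.0]
wrist_force: [0.4, 1.0, 1.2]
width: 0.804
grip_force: 0.0
```

>>> {"name": "jog_arm", "arguments": {
  "motion": [
    [0.6,-1.5,0,15,0],
    [0.6,0,0,20,0],
    [0.6,0,0,18,0],
    [0.6,0,0,10,0],
    [0.6,0,0,4,0],
    [0.6,0,0,0,0],
    [0.6,0,0,0,0],
    [0.6,0,0,0,0]
  ]
}}

```text
time: 11.03
tool_pos: [0.4945, 0.0381, 0.1379]
tcp_rot: [3.106, 0.472, 0.004]
wrist_force: [0.3, 0.2, 0.6]
width: 0.8
grip_force: 0.0
```

>>> {"name": "jog_arm", "arguments": {
  "motion": [
    [0.2,0,0,0,0],
    [-0.2,0,0,0,0],
    [-0.6,0,0,0,0],
    [-1,0,0,0,0],
    [-1,0,0,0,0],
    [-1,0,0,0,0],
    [-1,0,0,0,0],
    [-1,0,0,0,0],
    [-1,0,0,0,0]
  ],
  "force": 45
}}

```text
time: 11.78
tool_pos: [0.4934, 0.0381, 0.1367]
tcp_rot: [3.106, 0.472, 0.0]
wrist_force: [-1.4, -0.6, 3.5]
width: 0.151
grip_force: 43.8
```

```bash
python3 - <<'E'
from h import *
s=bot.read_state();print(s["tool_pos"],s["wrist_force"],s["width"],s["grip_force"],s["q"])
th0=np.radians(197.3);tw=np.radians(-5.0)
# per-step chord in tool axes: tool y tangential, tool x = inward (toward pivot), arc r=.15, dtheta
dt=np.radians(68.75)/14
print("chord mm",150*np.sin(dt),"inward",150*(1-np.cos(dt)),"deg",np.degrees(dt))
E
```

```text
[0.49339493 0.03806499 0.1366812 ] [-1.41936058 -0.55531657  3.4530192 ] 0.15108049422260003 43.78288149833679 [2.66505057e-02 3.30707268e-03 2.08111675e+00 1.25735526e-05
 1.05691953e+00 1.29549193e+00]
chord mm 12.840485666627387 inward 0.5506041235189996 deg 4.910714285714286
```

>>> {"name": "jog_arm", "arguments": {
  "motion": [
    [-1,0.14,6.43,0,-2.455],
    [-1,0.14,6.43,0,-2.455],
    [-1,0.14,6.43,0,-2.455],
    [-1,0.14,6.43,0,-2.455],
    [-1,0.14,6.43,0,-2.455],
    [-1,0.14,6.43,0,-2.455],
    [-1,0.14,6.43,0,-2.455],
    [-1,0.14,6.43,0,-2.455],
    [-1,0.14,6.43,0,-2.455],
    [-1,0.14,6.43,0,-2.455]
  ]
}}

```text
time: 12.62
tool_pos: [0.525, -0.017, 0.1367]
tcp_rot: [-2.932, -1.124, -0.001]
wrist_force: [-0.3, 3.5, 3.5]
width: 0.149
grip_force: 43.8
```

```bash
python3 - <<'E'
from h import *
s=bot.read_state();print(s["tool_pos"],s["wrist_force"],s["width"],s["grip_force"])
v=s["tool_pos"][:2]-np.array([.6364,.083]);print(np.hypot(*v),np.degrees(np.arctan2(v[1],v[0]))%360)
M=R.from_rotvec(s["tcp_rot"]).as_matrix();print("force in tool",M.T@s["wrist_force"],"x dir",np.degrees(np.arctan2(M[1,0],M[0,0])))
E
```

```text
[ 0.52502598 -0.01697069  0.13668176] [-0.3488776   3.48160314  3.47850698] 0.1485453452953527 43.83572459220886
0.14966065242275647 221.9115405336961
force in tool [ 2.07197976 -2.82531961 -3.47386756] x dir 41.95860734718185
```

Tracking the arc well, so I'll continue.

>>> {"name": "jog_arm", "arguments": {
  "motion": [
    [-1,0.14,6.43,0,-2.455],
    [-1,0.14,6.43,0,-2.455],
    [-1,0.14,6.43,0,-2.455],
    [-1,0.14,6.43,0,-2.455],
    [-1,0.14,6.43,0,-2.455],
    [-1,0.14,6.43,0,-2.455],
    [-1,0.14,6.43,0,-2.455],
    [-1,0.14,6.43,0,-2.455],
    [-1,0.14,6.43,0,-2.455],
    [-1,0.14,6.43,0,-2.455]
  ]
}}

```text
time: 13.45
tool_pos: [0.5766, -0.0537, 0.1366]
tcp_rot: [-2.626, -1.721, -0.001]
wrist_force: [-2.2, 4.3, 5.5]
width: 0.148
grip_force: 43.9
```

>>> {"name": "jog_arm", "arguments": {
  "motion": [
    [-1,0.14,6.43,0,-2.455],
    [-1,0.14,6.43,0,-2.455],
    [-1,0.14,6.43,0,-2.455],
    [-1,0.14,6.43,0,-2.455],
    [-1,0.14,6.43,0,-2.455],
    [-1,0.14,6.43,0,-2.455],
    [-1,0,0,0,0],
    [-1,0,0,0,0]
  ]
}}

```text
time: 14.12
tool_pos: [0.6132, -0.0641, 0.1366]
tcp_rot: [-2.384, -2.041, -0.001]
wrist_force: [-4.0, 5.0, 5.7]
width: 0.149
grip_force: 44.1
```

```bash
cat > st.py <<'E'
from h import *
s=bot.read_state();print(s["tool_pos"],s["wrist_force"],s["width"],s["grip_force"])
v=s["tool_pos"][:2]-np.array([.6364,.083]);print(np.hypot(*v),np.degrees(np.arctan2(v[1],v[0]))%360-197.3)
M=R.from_rotvec(s["tcp_rot"]).as_matrix();print("force in tool",M.T@s["wrist_force"],"x dir",np.degrees(np.arctan2(M[1,0],M[0,0])))
E
python3 st.py
```

```text
[ 0.61315585 -0.06411886  0.13663863] [-3.96814805  5.02406966  5.67198535] 0.1492308079417766 44.13633406162262
0.1489437784008326 63.72172661895513
force in tool [ 4.36450229 -4.70614168 -5.65351599] x dir 81.12784932789302
```

>>> {"name": "jog_arm", "arguments": {
  "motion": [
    [-1,0.1,6,0,-2.4],
    [-1,0.1,6,0,-2.4],
    [-1,0,0,0,0],
    [-1,0,0,0,0]
  ]
}}

```text
time: 14.45
tool_pos: [0.6249, -0.0654, 0.1367]
tcp_rot: [-2.297, -2.139, -0.001]
wrist_force: [-4.4, 5.1, 5.4]
width: 0.149
grip_force: 44.1
```

```bash
python3 st.py
```

```text
[ 0.62493027 -0.06539845  0.13665412] [-4.41666579  5.06650718  5.39022511] 0.14935660517881608 44.14372980594635
0.14884104146558838 68.28038911845272
force in tool [ 4.75305347 -4.77532548 -5.36988898] x dir 85.9262153905809
```

>>> {"name": "jog_arm", "arguments": {
  "motion": [
    [-1,0,2,0,-0.5],
    [-1,0,0,0,0],
    [-1,0,0,0,0]
  ]
}}

```text
time: 14.7
tool_pos: [0.6259, -0.0655, 0.1366]
tcp_rot: [-2.287, -2.148, 0.001]
wrist_force: [-6.4, 5.2, 7.4]
width: 0.147
grip_force: 44.4
```

```bash
python3 st.py
```

```text
[ 0.62592974 -0.06545713  0.13659516] [-6.38762612  5.20950872  7.38064426] 0.1473066495387358 44.38469409942627
0.14882589262728896 68.66577315730223
force in tool [ 4.81930931 -6.72663265 -7.3444761 ] x dir 86.42367365045617
```

>>> {"name": "jog_arm", "arguments": {
  "motion": [
    [-1,0,2,0,0],
    [-1,0,0,0,0],
    [-1,0,0,0,0],
    [-1,0,0,0,0]
  ]
}}

```text
time: 15.03
tool_pos: [0.6263, -0.0655, 0.1365]
tcp_rot: [-2.285, -2.146, 0.005]
wrist_force: [-11.8, 5.2, 9.8]
width: 0.152
grip_force: 44.9
```

```bash
python3 st.py; python3 - <<'E'
from h import *
im,d,c,T=snap("side"); save(im,"s3.png",(200,130,360,250),5)
E
```

```text
[ 0.6263282  -0.065483    0.13654533] [-11.80968244   5.16855059   9.83511515] 0.15200126127985367 44.91021931171417
0.14882420315248826 68.8194943260832
force in tool [  4.44643324 -12.17623322  -9.74066633] x dir 86.42385635762862
```

View pics/s3.png

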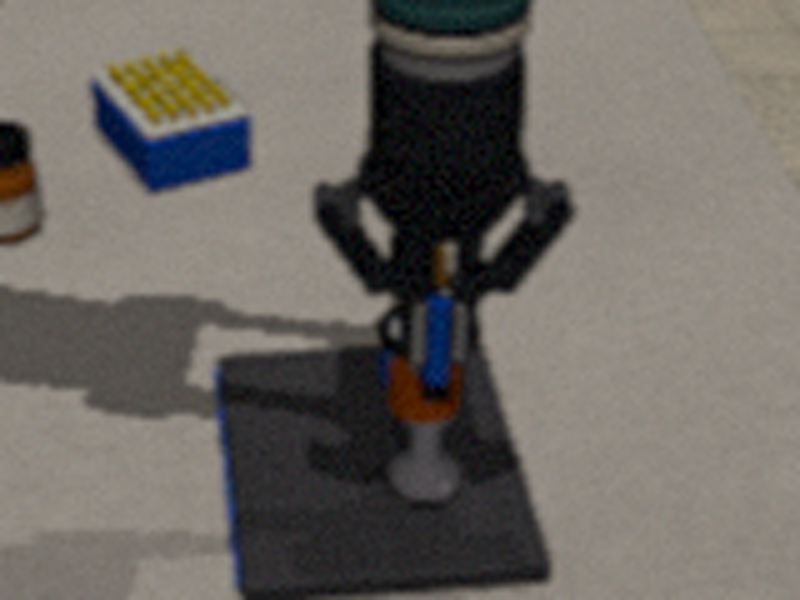

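The lens arm is at its stop: force has risen to 12 N with no further motion, at 68.8°. The handle is gripped at (437,330) and the mount is in place on the pedestal at (420,395).

```bash
python3 -c "
from workcell import bot
print(bot.finish_job())"
```

```text
the job is handed in; nothing more can be done
None
```

The middle-sized amber mount is flat on the pedestal, about 1 mm off centre, and was released while the lens arm was still swung aside. The lens arm is now held by its blue handle against its stop, and the job is handed in at about 15 s, with no verdict returned.

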